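# Pack the duty radio under the cantilever tray of the kit box

## Task

Pack the handheld radio into the kit box for the patrol: swing the cantilever top tray up and back by its handle until it rests fully open, then take the radio from its sloped charger and lay it flat, face up, on the floor of the longer bay underneath, without dropping it. Then bring the tray back by its handle and lower it gently until it is fully shut. Leave the mouse and the mug alone.

Things in the scene. Friction and masses are not known exactly. Their poses are not given: they have to be found in the camera images.
- kitbox: Open dark steel kit box fixed to the desk, 180 (x) x 302 (y) x 62 (z) mm, walls and floor 4 mm. Origin at the centre of its underside; z up. A 49 mm high divider across x at y = +55 mm parts it into a long bay (y -147 to +53 mm) and a short bay at +y, which holds a fixed white detector head. A cantilever tray covers it all when shut.
- hinge (a point): Lower pivot of the tray's links, on the box, x = 30, y = 0, z = 35 mm in the box frame. 130 mm links outside both ends of the box (out to y = +-158 mm) carry the tray: aluminium, 176 x 298 mm, 40 mm deep, 0.4 to 0.6 kg with its fixed contents; shut, its underside is 64 and its rim 104 mm above the desk. The tray stays level all the way. Axes as the box's.
- tray_arm (a joint): Link angle a, rad: 0 = tray shut; 1.571 = open at its stop, behind the box (+x). From shut the tray has moved x = 0.130*(sin(a-0.96)+0.819), z = 0.130*(cos(a-0.96)-0.574) m in the box frame: 181 mm back, 32 mm up when open; highest (55 mm up) at a = 0.96. Let go beyond that it falls open and stays, before that it falls shut. Light friction and damping.
- tray_handle (a point): Centre of the tray's handle: a black bar 14 x 14 mm in section, 130 mm long along the box's y, held above the tray by a post 60 mm either side of the centre; its centre is 35 mm above the tray's rim. Moves with the tray. When shut it lies at x = -40, y = 0, z = 139 mm in the box frame. Axes as the box's.
- bay (a point): Centre of the floor of the long bay in the kit box, 4 mm above the desk; the bay is 172 (x) x 200 (y) mm, and 58 mm deep to the rim. Axes as the box's.
- radio_mid (a point): Centre of the body of the loose black handheld radio: body 120 (x) x 54 (y) x 36 (z) mm, 0.2 to 0.35 kg. Its z points out of its face (screen, grille, keys), its x to the antenna end, where a stub antenna (15 mm thick, at y = +14 mm) stands out 40 mm and a knob 11 mm. At the start it lies on its back on the charger's slope, antenna uphill.
- charger: Grey desk charger fixed to the desk, 150 x 90 mm, 105 mm high at the back. Origin at the centre of its underside. Its 76 mm wide top slopes at 0.56 rad (32 degrees), rising towards its +x, and faces back to -x; the radio lies on it, held by a 20 mm high, 50 mm wide lip at the lower end. The sides of the radio are free.
- mouse: Loose black computer mouse, 105 x 60 x 30 mm, origin at the centre of its underside. Bystander.
- mug_mid (a point): Centre (half-way up) of a loose white mug, 80 mm across, 95 mm high, handle at its +y. Bystander.
Not all that is in view belongs to the job. Leave any red look-alike of the part that bears radio_mid alone.

How it is judged:
By the outcome, as a careful person would: the job done as asked, in the order asked, and still so for the second after the job is handed in, with the robot touching nothing.
It also fails if it takes over 66 s, if anything falls off the work surface, if the arm or the gripper's body presses on something with over 40 N, if the wrist force passes 120 N, or if a joint passes its speed limit or range.

## Robot

A 7-joint arm with a two-finger parallel gripper is mounted at the origin on the work surface. World frame = base frame: x ahead of the robot, y to its left, z up, the work surface at z = 0. Lengths are in m, angles in rad, forces in N, time in s.
With the tool pointing down it reaches from about 0.425 to 0.875 m from the base axis. Payload 4.7 kg.
Tool frame: the origin (TCP) lies midway between the tips of the shut fingers; the grasp point (between the pads) lies 19 mm behind it; x points along the fingers, z is the direction in which the jaws open and shut, and the axes are right-handed (so a half turn about x gives the same grasp; the last joint's range is limited). The gripper opens to 87 mm and grips with 3 to 60 N. Pads are 19 mm wide; open, the fingers measure 117 mm over their backs; the gripper's body (75 mm by 190 mm) begins 51 mm behind the grasp point.
Start: joints at [-1.312, 0.321, -0.07, 1.45, 0.023, 1.371, -0.057], TCP at [0.158, 0.631, 0.223] pointing down, gripper open.
Joint ranges: [-2.86, 2.86], [-0.3, 2.09], [-1.38, 1.24], [0.06, 2.45], [-1.56, 4.7], [0.09, 2.05], [-2.69, 2.69]. Speed limits (rad/s): [2.57, 2.57, 3.14, 3.14, 3.14, 3.14, 3.14].

## Interface

Orientations are given as a rotation vector (axis times angle).
In Python, from bench import ctrl, vision, close_job gives the robot as it stands. The module is installed in compiled form; this text tells all that it offers.
- The arm moves only by the tool servo_tool, never from a script. Its argument "commands" is a list that holds one entry, the list of rows, each a list of 7 numbers: the turn, a rotation vector about the tool's x, y, z in degrees, then the shift along the tool's x, y, z in mm, then the finger opening in mm, from 0 to 87. In form: [[[wx, wy, wz, x, y, z, grip], ...]]. A call has 1 to 5 rows; each row is the pose to reach, as a shift and turn from the pose commanded when the call began, along the tool's axes at that moment; what a row does not reach only later rows make up. A row lasts 1/8 s, in which the tool goes at most 62.5 mm and 10.7 degrees, less where a joint would pass 70% of its speed; a pose out of reach is approached as far as the arm can. A call with a gripper value outside its range is refused whole. The fingers move at their own pace and stop on an object; "newtons" is the grip in N (left out, the last holds). Time passes only in rows, so rows that repeat a pose let the fingers close. It gives the time, the measured TCP pose, the force and the opening at its end, in the units of the state.
- ctrl.get_state(): the state, without advancing time (a new reading comes with each control period).
- vision.get_image(name): name is "scene" or "side" or "wrist"; returns the picture (400x640x3 uint8, red, green, blue); there is no depth.
- vision.camera_info(name): a dict with "fov_y" (degrees; the focal length in pixels is half the picture's height over the tangent of half this angle, whatever the lens; pixels are square), "cx", "cy" (the principal point, pixels), "pose" (4x4, takes a point from camera to world coordinates). Camera axes: x right, y down, z forward; pixel columns grow to the right and rows downward; lengths in m; the calibration is good to about 2 mm. The wrist camera is an equidistant fisheye: a pixel r from the principal point sees the ray r / f radians off the axis. A picture is of the moment at which its call begins: read the wrist's pose just before it. camera_info takes no time and is no camera call; for the wrist camera it gives the pose at the moment of the call.
- close_job(): hands the job in, once; it reports no verdict.
The state is a dict: "time": time; "joint_positions": joint angles; "qd": joint speeds; "joint_torque": joint torques, N m; "position": TCP position; "tool_rot": TCP orientation; "ft_force": force on the tool from outside, world axes, zero at the start; "torque": the same for the moment, N m; "grip_width": opening from 0.0 (shut) to 1.0 (fully open).
Only numpy, scipy, OpenCV 4.12 (cv2) and the standard library are available. Lean on these libraries where they do the work, as an engineer would, in place of code of your own. Each camera call takes 0.05 s, during which the arm holds its last target. There are 200 camera calls.

## Working session

There is one attempt and no reset: what is moved stays moved. The work goes in short steps, Python scripts to look and compute and a tool call to move; the robot and the scene stay as the last step left them, time stands still between calls to the robot, and variables do not carry over. Pictures are saved under pics/ and viewed, about 8 in all and at most 12, crops included, and the job is handed in when it is done.

Besides the shell and the picture viewer there is one more tool, called after ">>>" as name(argument=value, ...), one argument or row to a line, values as JSON. servo_tool: Moves the arm, as the interface text tells. Its arguments: {"type":"object","properties":{"commands":{"type":"array"},"newtons":{"type":"number"}},"required":["commands"]}

```bash
mkdir -p pics; cat > h.py <<'E'
import numpy as np, cv2
from scipy.spatial.transform import Rotation as R
from bench import ctrl, vision
def cam(n):
    i=vision.camera_info(n); return i, 200/np.tan(np.radians(i['fov_y'])/2)
def ray(n,u,v,i=None):
    if i is None: i=vision.camera_info(n)
    f=200/np.tan(np.radians(i['fov_y'])/2); P=np.array(i['pose'])
    a=np.array([u-i['cx'],v-i['cy']],float)
    if n=='wrist':
        r=np.hypot(*a)+1e-9; t=r/f; d=np.r_[a/r*np.sin(t),np.cos(t)]
    else: d=np.r_[a/f,1]; d/=np.linalg.norm(d)
    return P[:3,3],P[:3,:3]@d
def onz(n,u,v,z,i=None):
    o,d=ray(n,u,v,i); return o+d*(z-o[2])/d[2]
def tri(*rays):
    A=sum(np.eye(3)-np.outer(d,d) for o,d in rays); b=sum((np.eye(3)-np.outer(d,d))@o for o,d in rays)
    return np.linalg.solve(A,b)
def proj(n,p,i=None):
    if i is None: i=vision.camera_info(n)
    f=200/np.tan(np.radians(i['fov_y'])/2); P=np.array(i['pose']); c=P[:3,:3].T@(np.array(p)-P[:3,3])
    if n=='wrist':
        r=np.hypot(c[0],c[1]); t=np.arctan2(r,c[2]); return np.r_[i['cx'],i['cy']]+f*t*c[:2]/r
    return np.r_[i['cx'],i['cy']]+f*c[:2]/c[2]
def snap(n,name,box=None,s=1):
    im=vision.get_image(n); np.save(f'pics/{name}.npy',im)
    c=im if box is None else im[box[1]:box[3],box[0]:box[2]]
    cv2.imwrite(f'pics/{name}.png',cv2.resize(c[:,:,::-1],None,fx=s,fy=s,interpolation=cv2.INTER_CUBIC)); return im
def pose():
    s=ctrl.get_state(); return np.array(s['position']),R.from_rotvec(s['tool_rot'])
def delta(p,Rt):
    "rows from the current measured pose to p,Rt (tool axes: deg, mm)"
    p0,R0=pose(); return np.round(np.degrees((R0.inv()*Rt).as_rotvec()),1),np.round(R0.inv().apply(np.array(p)-p0)*1000,1)
E
python3 - <<'E'
from h import *
a=snap('scene','s0');b=snap('side','d0')
cv2.imwrite('pics/a.png',np.vstack([a,b])[:,:,::-1][:, :]) 
for n in('scene','side','wrist'):
    i=vision.camera_info(n);print(n,i['fov_y'],i['cx'],i['cy'],np.round(i['pose'],3).tolist())
s=ctrl.get_state();print(s); print(np.round(pose()[1].as_matrix(),2))
E
```

```text
scene 43.16513630730759 315.8179667892294 198.45449456046222 [[0.663, 0.572, -0.482, 1.287], [0.748, -0.496, 0.44, -0.759], [0.012, -0.653, -0.757, 1.383], [0.0, 0.0, 0.0, 1.0]]
side 49.4756796362347 317.5146622017772 202.9011437802338 [[0.942, -0.245, 0.231, 0.076], [-0.337, -0.677, 0.655, -1.106], [-0.005, -0.694, -0.72, 1.306], [0.0, 0.0, 0.0, 1.0]]
wrist 65.70646984690485 320.62149032256457 201.19700575944287 [[0.242, 0.937, 0.251, 0.088], [0.97, -0.234, -0.064, 0.648], [-0.001, 0.258, -0.966, 0.383], [0.0, 0.0, 0.0, 1.0]]
{'time': 0.1, 'joint_positions': array([-1.31191946,  0.32174661, -0.07008459,  1.45156416,  0.02259445,
        1.3707992 , -0.05690371]), 'qd': array([-0.00012886, -0.00150625,  0.00226531, -0.00344121,  0.00187247,
        0.00203751, -0.00028473]), 'joint_torque': array([-2.63678303e-04, -4.92569304e+01, -4.05877708e-01, -3.13398027e+01,
       -6.40878850e-02,  3.95420857e-02,  6.94292180e-05]), 'position': array([0.1574448 , 0.63012663, 0.22156675]), 'tool_rot': array([-1.02817142,  1.31643236,  1.02627965]), 'ft_force': array([-0.24033242,  0.31779642, -0.78721009]), 'torque': array([ 0.06485829, -0.02862464, -0.00826387]), 'grip_width': 1.003173415972457}
[[-0.   -0.97  0.24]
 [-0.    0.24  0.97]
 [-1.   -0.   -0.  ]]
```

View pics/s0.png

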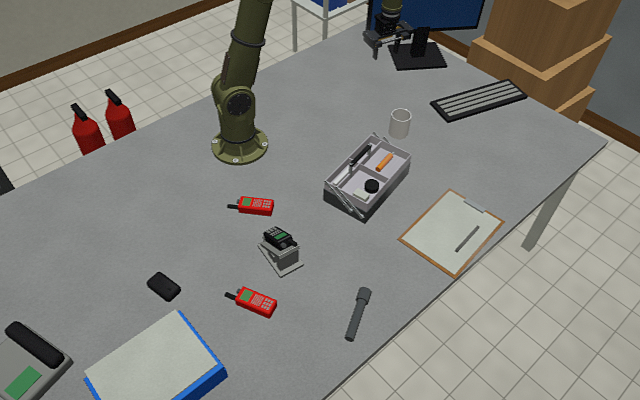

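View pics/d0.png

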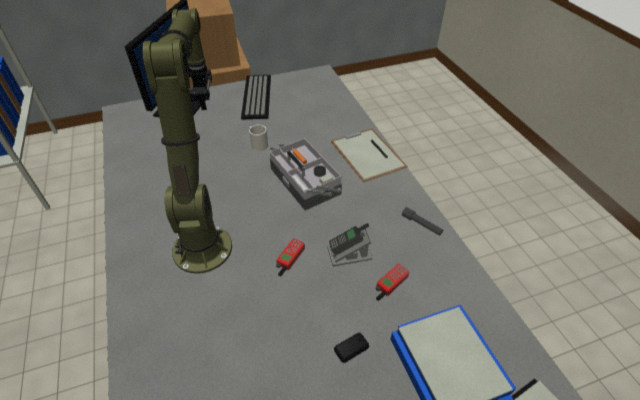

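The scene view shows the kit box at about (367,178) and the black radio on the grey charger at about (280,240). Two red look-alikes are at (255,205) and (258,300), the mouse is at (163,286) and the mug at (400,122). The side view shows the box at (305,172), the radio at (348,238), the mouse at (352,347) and the mug at (258,137). The only black radio lying on a charger is at scene (280,238). I'll confirm it in one enlarged crop.

```bash
python3 - <<'E'
from h import *
a=np.load('pics/s0.npy')[125:285,240:420];b=np.load('pics/d0.npy')[130:270,255:385]
A=cv2.resize(a,(450,400),interpolation=cv2.INTER_CUBIC);  # x2.5
A=cv2.resize(a,None,fx=2.4,fy=2.4,interpolation=cv2.INTER_CUBIC);B=cv2.resize(b,None,fx=2.7,fy=2.7,interpolation=cv2.INTER_CUBIC)
h=max(A.shape[0],B.shape[0]);pad=lambda x:cv2.copyMakeBorder(x,0,h-x.shape[0],0,0,cv2.BORDER_CONSTANT)
o=np.hstack([pad(A),pad(B)]);print(o.shape);cv2.imwrite('pics/crop0.png',o[:,:,::-1])
E
```

```text
(384, 783, 3)
```

View pics/crop0.png

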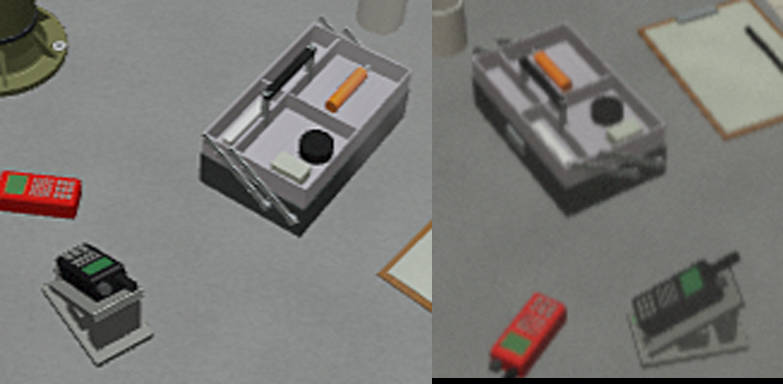

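The crop confirms it. The black radio with the green screen lies on the charger, antenna uphill, at scene (280,238) and side (340,240). The red one beside it is only a look-alike. The handle bar runs from scene (371,146) to (351,164), on the robot-facing (-x) side.

```bash
cat > pts.py <<'E'
from h import *
sc=lambda x,y:(240+x/2.4,125+y/2.4)
sd=lambda x,y:(255+(x-432)/2.7,130+y/2.7)
E
python3 - <<'E'
from pts import *
def t(n,a,b): 
    r=[ray('scene',*sc(*a)),ray('side',*sd(*b))]; p=tri(*r); e=[np.linalg.norm(np.cross(p-o,d)) for o,d in r]
    print(n,p.round(4),'err',np.round(max(e),4));return p
h1=t('h_end far',(312,50),(526,62)); h2=t('h_end near',(267,95),(563,107))
for n,a in (('L',(203,135)),('R',(410,70)),('T',(318,23))): print('rim sc',n,onz('scene',*sc(*a),.104).round(4))
for n,a in (('L',(660,128)),('R',(473,52)),('T',(530,22))): print('rim sd',n,onz('side',*sd(*a),.104).round(4))
t('ant tip',(137,288),(739,256)); t('screen',(100,266),(692,279))
print([onz('scene',*sc(*a),.0).round(3).tolist() for a in ((98,363),(153,335),(42,285))])
for n,x0,y0,x1,y1 in(('scene',240,220,310,280),('side',320,215,375,270)):
    im=np.load('pics/%s0.npy'%('s' if n=='scene' else 'd')).astype(int)[y0:y1,x0:x1]
    m=(im[...,1]>im[...,0]+30)&(im[...,1]>im[...,2]+10); y,x=np.nonzero(m);print(n,'green',len(x),x.mean()+x0,y.mean()+y0)
    globals()[n]=ray(n,x.mean()+x0,y.mean()+y0)
print('green',tri(scene,side).round(4))
E
```

```text
h_end far [0.4382 0.271  0.14  ] err 0.0021
h_end near [0.4602 0.1562 0.1368] err 0.003
rim sc L [0.4339 0.0584 0.104 ]
rim sc R [0.5397 0.3845 0.104 ]
rim sc T [0.3751 0.3546 0.104 ]
rim sd L [0.5936 0.0921 0.104 ]
rim sd R [0.3763 0.3638 0.104 ]
rim sd T [0.4864 0.4075 0.104 ]
ant tip [ 0.5901 -0.1975  0.1261] err 0.0015
screen [ 0.5219 -0.2024  0.1099] err 0.0001
[[0.578, -0.257, 0.0], [0.593, -0.173, 0.0], [0.428, -0.236, 0.0]]
scene green 46 280.1521739130435 235.34782608695653
side green 47 350.1914893617021 233.91489361702128
green [ 0.5171 -0.2043  0.11  ]
```

```bash
cat >> h.py <<'E'
def down(yaw):
    y=np.radians(yaw); x=np.array([0,0,-1.]); z=np.array([np.cos(y),np.sin(y),0]); return R.from_matrix(np.c_[x,np.cross(z,x),z])
E
python3 -c "
from h import *
print(delta([.449,.2135,.27],down(11)))
print('mug',tri(ray('scene',400,122),ray('side',258,137)))"
```

```text
(array([65. , -0.1,  0.1]), array([ -47.8, -383.8, -333.6]))
mug [0.35925324 0.53501952 0.05311087]
```

>>> servo_tool(
  commands=[
    [[65,0,0,-48,-384,-334,60],[65,0,0,-48,-384,-334,60],[65,0,0,-48,-384,-334,60],[65,0,0,-48,-384,-334,60],[65,0,0,-48,-384,-334,60]],
  ],
)

```text
time: 0.72
position: [0.3367, 0.3736, 0.2518]
tool_rot: [-0.3, 1.55, 0.3]
ft_force: [0.7, 0.3, -0.6]
grip_width: 0.693
```

```bash
python3 -c "
from h import *
print(delta([.449,.2135,.27],down(11)))"
```

```text
(array([10.9, -0. ,  0. ]), array([ -18.2, -190.5,   44.5]))
```

>>> servo_tool(
  commands=[
    [[11,0,0,-18,-190,44,60],[11,0,0,-18,-190,44,60],[11,0,0,-18,-190,44,60],[11,0,0,-18,-190,44,60],[11,0,0,-18,-190,44,60]],
  ],
)

```text
time: 1.35
position: [0.4484, 0.2163, 0.2696]
tool_rot: [-0.153, 1.566, 0.154]
ft_force: [0.6, 0.5, -0.7]
grip_width: 0.693
```

```bash
python3 -c "
from h import *
print(pose()[0]);i=vision.camera_info('wrist');snap('wrist','w1');np.save('w1i.npy',i,allow_pickle=True)
for y in(-60,0,60):
  q=np.array([.449,.2135,.139])+y/1000*np.array([-.191,.981,0]);print(proj('wrist',q,i))
"
```

```text
[0.44838303 0.21632155 0.26964128]
[321.2735049  253.96374837]
[321.48323515 197.59985592]
[321.69229792 135.57904655]
```

View pics/w1.png

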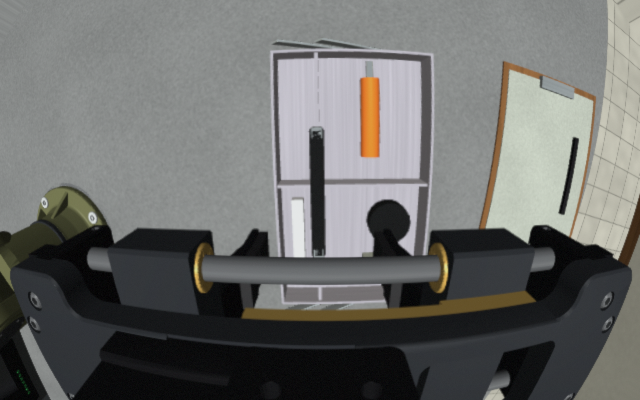

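The wrist view shows the bar from (317,130) to (318,255), directly below the jaws and about 4 px left of the prediction. The jaws straddle it.

```bash
python3 -c "
from h import *
i=np.load('w1i.npy',allow_pickle=True).item()
a=onz('wrist',317,130,.146,i);b=onz('wrist',318.3,253,.146,i);print(a,b,np.linalg.norm(a-b),np.degrees(np.arctan2(*(a-b)[:2]))*-1)
for n,u,v in(('TL',272,53),('TR',433,54)): print(n,onz('wrist',u,v,.104,i))
im=np.load('pics/w1.npy').astype(int); print([im[y,300:335].sum(1).tolist() for y in (140,)])
print(delta([*((a+b)/2)[:2],.121],down(11)),((a+b)/2))"
```

```text
[0.43225329 0.27690106 0.146     ] [0.45667816 0.15826036 0.146     ] 0.1211288073855531 11.633099904180094
TL [0.36948971 0.34855099 0.104     ]
TR [0.53846932 0.38682553 0.104     ]
[[584, 583, 587, 599, 592, 581, 571, 572, 554, 306, 124, 92, 88, 90, 92, 93, 84, 88, 96, 86, 90, 89, 115, 248, 415, 551, 574, 572, 577, 575, 575, 578, 578, 586, 584]]
(array([ 0.3, -0.1, -0. ]), array([148.5,   0.6,  -3. ])) [0.44446572 0.21758071 0.146     ]
```

>>> servo_tool(
  commands=[
    [[-1,0,0,60,-2,-3,60],[-1,0,0,110,-2,-3,60],[-1,0,0,138,-2,-3,60],[-1,0,0,148,-2,-3,60],[-1,0,0,148,-2,-3,60]],
  ],
)

```text
time: 2.02
position: [0.4454, 0.215, 0.1219]
tool_rot: [-0.17, 1.565, 0.17]
ft_force: [0.4, -0.5, 0.4]
grip_width: 0.692
```

>>> servo_tool(
  commands=[
    [[0,0,0,0,0,0,5],[0,0,0,0,0,0,5],[0,0,0,0,0,0,5],[0,0,0,0,0,0,5]],
  ],
  newtons=25,
)

```text
time: 2.52
position: [0.4461, 0.214, 0.1222]
tool_rot: [-0.168, 1.564, 0.168]
ft_force: [-0.4, 0.2, -0.4]
grip_width: 0.321
```

>>> servo_tool(
  commands=[
    [[0,0,0,0,0,0,5],[0,0,0,0,0,0,5],[0,0,0,0,0,0,5]],
  ],
  newtons=30,
)

```text
time: 2.9
position: [0.4455, 0.2138, 0.1219]
tool_rot: [-0.168, 1.565, 0.168]
ft_force: [-1.7, -0.0, 1.7]
grip_width: 0.157
```

>>> servo_tool(
  commands=[
    [[0,0,0,-5,0,4,5],[0,0,0,-10,0,8,5],[0,0,0,-15,0,12,5],[0,0,0,-20,0,17,5]],
  ],
)

```text
time: 3.4
position: [0.4627, 0.2174, 0.1422]
tool_rot: [-0.168, 1.565, 0.168]
ft_force: [-3.9, -0.9, -2.9]
grip_width: 0.154
```

>>> servo_tool(
  commands=[
    [[0,0,0,-8,0,10,5],[0,0,0,-16,0,20,5],[0,0,0,-22,0,32,5],[0,0,0,-27,0,44,5],[0,0,0,-31,0,56,5]],
  ],
)

```text
time: 4.03
position: [0.5188, 0.2295, 0.1736]
tool_rot: [-0.168, 1.563, 0.168]
ft_force: [-1.0, -1.0, -2.9]
grip_width: 0.156
```

>>> servo_tool(
  commands=[
    [[0,0,0,-3,0,13,5],[0,0,0,-4,0,26,5],[0,0,0,-4,0,39,5],[0,0,0,-3,0,52,5],[0,0,0,0,0,64,5]],
  ],
)

```text
time: 4.65
position: [0.5817, 0.2429, 0.1733]
tool_rot: [-0.168, 1.562, 0.168]
ft_force: [1.3, -2.1, 1.1]
grip_width: 0.158
```

>>> servo_tool(
  commands=[
    [[0,0,0,4,0,12,5],[0,0,0,9,0,24,5],[0,0,0,15,0,36,5],[0,0,0,20,0,43,5],[0,0,0,21,0,44,5]],
  ],
)

```text
time: 5.28
position: [0.6227, 0.2518, 0.1537]
tool_rot: [-0.168, 1.566, 0.168]
ft_force: [-6.9, -6.9, 15.4]
grip_width: 0.157
```

>>> servo_tool(
  commands=[
    [[0,0,0,0,0,0,5],[0,0,0,0,0,0,60],[0,0,0,0,0,0,60],[0,0,0,0,0,0,60],[0,0,0,0,0,0,60]],
  ],
)

```text
time: 5.9
position: [0.6225, 0.2528, 0.1514]
tool_rot: [-0.168, 1.565, 0.169]
ft_force: [-0.6, 0.5, 0.6]
grip_width: 0.527
```

>>> servo_tool(
  commands=[
    [[0,0,0,-60,0,0,60],[0,0,0,-120,0,0,60],[0,0,0,-150,0,0,85],[0,0,0,-150,0,0,85]],
  ],
)

```text
time: 6.4
position: [0.6242, 0.2528, 0.3053]
tool_rot: [-0.166, 1.559, 0.17]
ft_force: [0.3, -0.7, -0.2]
grip_width: 0.835
```

```bash
python3 -c "
from h import *
print(delta([.50,-.20,.30],down(-99)), delta([.50,-.20,.30],down(-40)))"
```

```text
(array([ 1.113e+02,  1.000e-01, -4.000e-01]), array([   3.4, -416.1, -217.5])) (array([52.3,  0.3, -0.2]), array([   3.4, -416.1, -217.5]))
```

>>> servo_tool(
  commands=[
    [[111,0,0,3,-416,-218,85],[111,0,0,3,-416,-218,85],[111,0,0,3,-416,-218,85],[111,0,0,3,-416,-218,85],[111,0,0,3,-416,-218,85]],
  ],
)

```text
time: 7.02
position: [0.5384, -0.0505, 0.2982]
tool_rot: [0.57, 1.496, -0.571]
ft_force: [1.9, 0.2, 0.5]
grip_width: 0.974
```

```bash
python3 -c "
from h import *
print(pose()[0],delta([.50,-.20,.30],down(-99)))"
```

```text
[ 0.5383758  -0.05047845  0.29820607] (array([57.2, -0.1,  0.1]), array([  -1.8, -137.1,   71. ]))
```

>>> servo_tool(
  commands=[
    [[57,0,0,-2,-137,71,85],[57,0,0,-2,-137,71,85],[57,0,0,-2,-137,71,85],[57,0,0,-2,-137,71,85],[57,0,0,-2,-137,71,85]],
  ],
)

```text
time: 7.65
position: [0.5015, -0.1987, 0.3002]
tool_rot: [1.28, 1.164, -1.282]
ft_force: [0.3, 0.2, -0.9]
grip_width: 0.976
```

```bash
python3 -c "
from h import *
print(pose()[0],delta([.50,-.20,.30],down(-99)),ctrl.get_state()['joint_positions'].round(2));i=vision.camera_info('wrist');snap('wrist','w2');np.save('w2i.npy',i,allow_pickle=True)
print(proj('wrist',[.504,-.2,.08],i))
"
```

```text
[ 0.50149507 -0.19867457  0.30020196] (array([ 3.4, -0. ,  0.1]), array([ 0.2, -1.4,  1.5])) [-0.49  0.06  0.86  1.63 -0.04  1.48 -1.29]
[322.23314373 173.69132984]
```

View pics/w2.png

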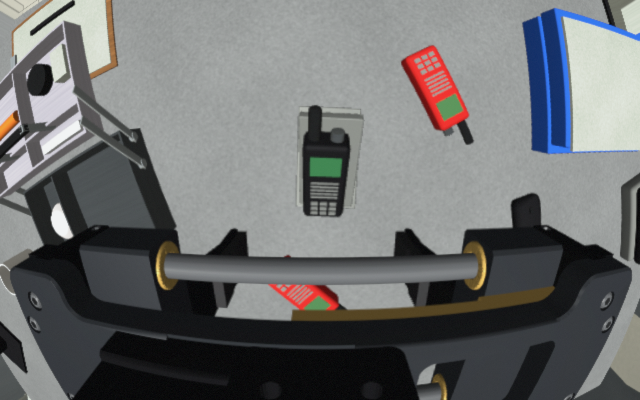

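The wrist view shows the black radio face from about (303,215) to (350,147) with the antenna tip at (315,107). The charger sits around it, and a red radio is partly visible below at (305,295). I'll enlarge the radio for its edges.

```bash
python3 -c "
from h import *
im=np.load('pics/w2.npy')[95:230,270:390]
cv2.imwrite('pics/c2.png',np.clip(cv2.resize(im[:,:,::-1],None,fx=4.4,fy=4.4,interpolation=cv2.INTER_CUBIC).astype(float)*1.5,0,255))
"
```

```text
[ WARN:0@0.574] global loadsave.cpp:1063 imwrite_ Unsupported depth image for selected encoder is fallbacked to CV_8U.
```

View pics/c2.png

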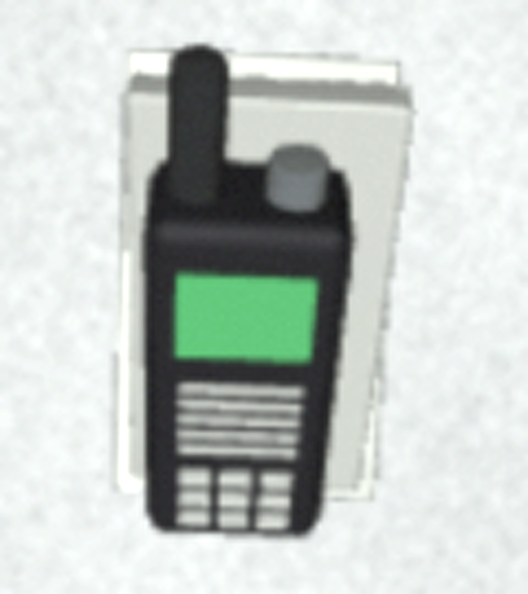

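The crop shows the face corners at upper (150,230)/(350,230) and lower (147,530)/(320,530). The antenna is top left, and the long edges run parallel to the charger's.

```bash
python3 - <<'E'
from h import *
i=np.load('w2i.npy',allow_pickle=True).item()
c=lambda x,y:(270+x/4.4,95+y/4.4)
# green by three views
r=[]
for n,f,x0,y0,x1,y1 in(('scene','s0',240,220,310,280),('side','d0',320,215,375,270),('wrist','w2',300,140,352,190)):
    im=np.load(f'pics/{f}.npy').astype(int)[y0:y1,x0:x1]; m=(im[...,1]>im[...,0]+30)&(im[...,1]>im[...,2]+10); y,x=np.nonzero(m)
    r.append(ray(n,x.mean()+x0,y.mean()+y0,i if n=='wrist' else None))
G=tri(*r);print('G',G.round(4),[np.linalg.norm(np.cross(G-o,d)).round(4) for o,d in r])
psi=np.radians(-9)
for k in range(4):
    n=np.array([-np.sin(.56)*np.cos(psi),-np.sin(.56)*np.sin(psi),np.cos(.56)])
    def pl(u,v):
        o,d=ray('wrist',*c(u,v),i); return o+d*((G-o)@n)/(d@n)
    UL,UR,LL,LR=[pl(*q) for q in((150,230),(350,230),(147,530),(320,530))]
    ax=(UL+UR-LL-LR)/2; yx=(UL+LL-UR-LR)/2
    psi=np.arctan2(ax[1],ax[0])
print(np.degrees(psi),'y-edge yaw',np.degrees(np.arctan2(yx[1],yx[0]))-90,'len',np.linalg.norm(ax),np.linalg.norm(UL-UR),np.linalg.norm(LL-LR))
C=(UL+UR+LL+LR)/4; mid=C-.018*n; print('face c',C.round(4),'mid',mid.round(4),'low end',((LL+LR)/2).round(4),'up',((UL+UR)/2).round(4))
# desk check of charger back edge corners
print([onz('wrist',*c(*q),.0,i).round(3).tolist() for q in((130,52),(398,65),(118,492),(372,497))])
E
```

```text
G [ 0.517  -0.2045  0.1102] [np.float64(0.0005), np.float64(0.0005), np.float64(0.0002)]
-7.680206386484248 y-edge yaw -5.191462628506045 len 0.11441561105684518 0.04936874576327643 0.05295563172063195
face c [ 0.4926 -0.2019  0.0947] mid [ 0.502  -0.2032  0.0795] low end [ 0.4445 -0.1954  0.0644] up [ 0.5406 -0.2084  0.1251]
[[0.593, -0.176, 0.0], [0.581, -0.264, 0.0], [0.442, -0.155, 0.0], [0.431, -0.244, 0.0]]
```

```bash
cat >> h.py <<'E'
psi=np.radians(-7.8); th=.56
rx=np.array([np.cos(th)*np.cos(psi),np.cos(th)*np.sin(psi),np.sin(th)]); ry=np.array([-np.sin(psi),np.cos(psi),0]); rn=np.cross(rx,ry)
RG=R.from_matrix(np.c_[-rn,rx,-ry]); MID=np.array([.502,-.203,.0795])
E
python3 -c "
from h import *
print(RG.as_matrix().round(2)); print(delta(MID+.1*rn,RG))"
```

```text
[[ 0.53  0.84 -0.14]
 [-0.07 -0.11 -0.99]
 [-0.85  0.53 -0.  ]]
(array([ 1.9, -0.6, 32.2]), array([136.1, -51.9,   2.7]))
```

>>> servo_tool(
  commands=[
    [[1,0,11,20,-25,1,87],[1,0,21,60,-45,2,87],[2,-1,32,110,-52,3,87],[2,-1,32,136,-52,3,87],[2,-1,32,136,-52,3,87]],
  ],
)

```text
time: 8.32
position: [0.4681, -0.1846, 0.2032]
tool_rot: [1.463, 0.843, -0.915]
ft_force: [1.1, -0.0, 0.9]
grip_width: 0.999
```

```bash
python3 -c "
from h import *
print(pose()[0],MID+.1*rn,delta(MID+.1*rn,RG),delta(MID-.013*rn,RG),ctrl.get_state()['joint_positions'].round(2))"
```

```text
[ 0.46811223 -0.18463243  0.20321744] [ 0.44937284 -0.19579098  0.16422551] (array([ 2. , -3.6,  6.3]), array([ 26.9, -32.8,  14. ])) (array([ 2. , -3.6,  6.3]), array([139. , -20.5,  21.3])) [ 0.37 -0.28  0.08  2.18 -0.23  0.85 -1.08]
```

>>> servo_tool(
  commands=[
    [[2,-4,6,27,-33,14,87],[2,-4,6,27,-33,14,87],[2,-4,6,27,-33,14,87]],
  ],
)

```text
time: 8.7
position: [0.4571, -0.2031, 0.1555]
tool_rot: [1.486, 0.709, -0.911]
ft_force: [0.1, -0.3, 0.7]
grip_width: 1.001
```

```bash
python3 -c "
from h import *
print(pose()[0],MID+.1*rn,delta(MID+.1*rn,RG),delta(MID-.013*rn,RG),ctrl.get_state()['joint_positions'].round(2))"
```

```text
[ 0.45706621 -0.20310671  0.15545894] [ 0.44937284 -0.19579098  0.16422551] (array([-0.2,  0.1,  1.2]), array([-12. ,  -2.9,  -6.2])) (array([-0.2,  0.1,  1.2]), array([101. ,  -0.6,  -6.4])) [ 0.69 -0.3  -0.17  2.32 -0.41  0.65 -0.92]
```

>>> servo_tool(
  commands=[
    [[0,0,1,15,0,-6,87],[0,0,1,35,-1,-6,87],[0,0,1,50,-1,-6,87],[0,0,1,50,-1,-6,87]],
  ],
)

```text
time: 9.2
position: [0.4862, -0.1997, 0.1151]
tool_rot: [1.489, 0.695, -0.892]
ft_force: [0.1, 0.7, 0.2]
grip_width: 1.0
```

```bash
python3 -c "
from h import *
print(pose()[0],delta(MID-.013*rn,RG),ctrl.get_state()['joint_positions'].round(2))"
```

```text
[ 0.48619382 -0.19969453  0.11506039] (array([-0.,  0., -0.]), array([51.7, -5.3,  1.1])) [ 0.65 -0.19 -0.18  2.34 -0.45  0.49 -0.9 ]
```

>>> servo_tool(
  commands=[
    [[0,0,0,15,-5,1,87],[0,0,0,30,-5,1,87],[0,0,0,42,-5,1,87],[0,0,0,50,-5,1,87],[0,0,0,50,-5,1,87]],
  ],
)

```text
time: 9.82
position: [0.5077, -0.2047, 0.0702]
tool_rot: [1.491, 0.692, -0.893]
ft_force: [0.2, 0.6, -0.9]
grip_width: 1.003
```

```bash
python3 -c "
from h import *
print(pose()[0],delta(MID-.013*rn,RG),ctrl.get_state()['joint_positions'].round(2),ctrl.get_state()['ft_force'].round(1));snap('wrist','w3');snap('side','d3',(300,190,400,290),5)"
```

```text
[ 0.50767693 -0.2047269   0.07015899] (array([-0.2,  0.1, -0.1]), array([ 2. , -0. , -0.9])) [ 0.63 -0.06 -0.18  2.34 -0.5   0.36 -0.84] [ 0.2  0.6 -0.9]
```

View pics/w3.png

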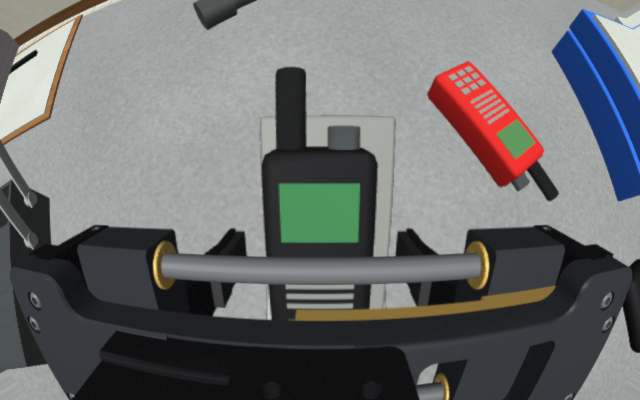

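The radio, spanning columns 263–377, is centred and square between the jaws. Next I close them on it.

>>> servo_tool(
  commands=[
    [[0,0,0,0,0,0,40],[0,0,0,0,0,0,40],[0,0,0,0,0,0,40],[0,0,0,0,0,0,40],[0,0,0,0,0,0,40]],
  ],
  newtons=35,
)

```text
time: 10.55
position: [0.5076, -0.2048, 0.0705]
tool_rot: [1.491, 0.691, -0.893]
ft_force: [-1.0, 0.8, 1.6]
grip_width: 0.619
```

>>> servo_tool(
  commands=[
    [[0,0,0,0,0,0,40],[0,0,0,-4,0,0,40],[0,0,0,-15,0,0,40],[0,0,0,-30,0,0,40]],
  ],
)

```text
time: 11.05
position: [0.4906, -0.2023, 0.0956]
tool_rot: [1.491, 0.693, -0.894]
ft_force: [-0.9, 0.4, -3.0]
grip_width: 0.619
```

```bash
python3 -c "
from h import *
print(delta([.49,-.2,.28],RG),delta([.53,-.19,.28],down(-97.8)))"
```

```text
(array([-0.2,  0.1, -0. ]), array([-156.7,   97.2,   -2.2])) (array([ -0.2,   0. , -32.1]), array([-136.4,  129.5,  -17.7]))
```

>>> servo_tool(
  commands=[
    [[0,0,0,-47,29,-1,40],[0,0,-8,-94,60,-3,40],[0,0,-18,-120,95,-8,40],[0,0,-26,-134,120,-14,40],[0,0,-32,-136,130,-18,40]],
  ],
)

```text
time: 11.68
position: [0.5324, -0.1908, 0.2831]
tool_rot: [1.313, 1.135, -1.311]
ft_force: [0.4, 0.1, -2.1]
grip_width: 0.616
```

```bash
python3 -c "
from h import *
print(ctrl.get_state()['joint_positions'].round(2));print(delta([.53,-.19,.28],down(-97.8)),delta([.54,.05,.28],down(-40)))"
```

```text
[ 0.67  0.14 -0.42  1.56  0.06  1.45 -1.46]
(array([-0.3,  0.1, -0.2]), array([ 3.1, -2.4, -0.4])) (array([-58.1,   0.2,  -0.1]), array([   2.5,  -26.4, -239.4]))
```

```bash
python3 -c "
from h import *
print(delta([.4696,.150,.24],down(12.2)))"
```

```text
(array([-110.3,    0.3,   -0. ]), array([  42. , -110.4, -328.6]))
```

>>> servo_tool(
  commands=[
    [[-110,0,0,20,-55,-164,40],[-110,0,0,20,-55,-164,40],[-110,0,0,20,-110,-328,40],[-110,0,0,42,-110,-328,40],[-110,0,0,42,-110,-328,40]],
  ],
)

```text
time: 12.3
position: [0.4736, 0.1156, 0.2434]
tool_rot: [0.6, 1.481, -0.602]
ft_force: [2.3, 0.4, -3.5]
grip_width: 0.618
```

```bash
python3 -c "
from h import *
print(delta([.4696,.150,.24],down(12.2)))"
```

```text
(array([-56.3,   0.3,   0.1]), array([  3.3,  21.9, -26.8]))
```

>>> servo_tool(
  commands=[
    [[-56,0,0,0,22,-27,40],[-56,0,0,0,22,-27,40],[-56,0,0,0,22,-27,40],[-56,0,0,0,22,-27,40],[-56,0,0,0,22,-27,40]],
  ],
)

```text
time: 12.92
position: [0.4701, 0.1483, 0.2433]
tool_rot: [-0.135, 1.565, 0.13]
ft_force: [0.0, 0.7, -2.3]
grip_width: 0.62
```

>>> servo_tool(
  commands=[
    [[-6,0,0,0,0,0,40],[-6,0,0,0,0,0,40]],
  ],
)

```text
time: 13.18
position: [0.4704, 0.1485, 0.2434]
tool_rot: [-0.211, 1.558, 0.207]
ft_force: [0.0, -0.2, -3.4]
grip_width: 0.617
```

```bash
python3 -c "
from h import *
print(pose()[0],delta([.4696,.150,.24],down(12.2)));i=vision.camera_info('wrist');snap('wrist','w4');np.save('w4i.npy',i,allow_pickle=True)
s=snap('scene','s4');d=snap('side','d4')
A=cv2.resize(s[90:250,300:460],None,fx=2.4,fy=2.4,interpolation=cv2.INTER_CUBIC);B=cv2.resize(d[100:260,235:395],None,fx=2.4,fy=2.4,interpolation=cv2.INTER_CUBIC)
cv2.imwrite('pics/sd4.png',np.hstack([A,B])[:,:,::-1])
"
```

```text
[0.47036995 0.14849308 0.24338964] (array([3.1, 0.1, 0.2]), array([ 3.4,  1.7, -0.4]))
```

View pics/w4.png

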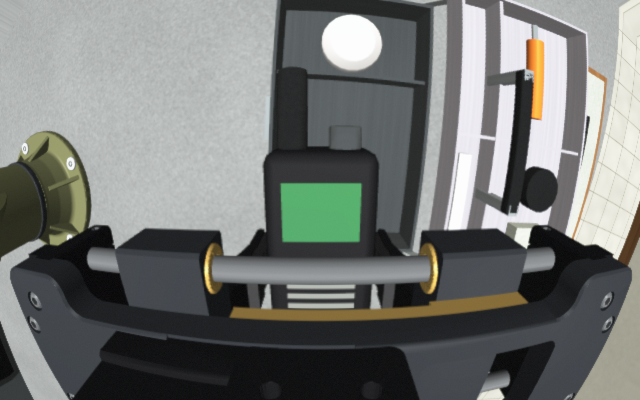

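The wrist view shows the open bay under the held radio, with the divider from (285,73) to (425,82) and the white detector head beyond it at (352,42). The tray is open on the right. I'm about 3° over in yaw.

```bash
python3 -c "
from h import *
i=np.load('w4i.npy',allow_pickle=True).item()
B=np.array([.485,.2216]);c,s=np.cos(np.radians(12.2)),np.sin(np.radians(12.2));M=np.array([[c,-s],[s,c]])
for u,v,z in((425,82,.053),(433,8,.062),(420,180,.062),(279,3,.062)):
  p=onz('wrist',u,v,z,i);print((u,v),p.round(4),'local',(M.T@(p[:2]-B)*1000).round(1))
for x,y in((-30,-67),(-28,-65)): t=np.r_[B+M@np.array([x,y])/1000,.10];print(t,delta(t,down(12.2)))
for x,y,z in((-86,-147,62),(86,-147,62)): print(proj('wrist',np.r_[B+M@np.array([x,y])/1000,z/1000],i))
"
```

```text
(425, 82) [0.5553 0.296  0.053 ] local [84.4 57.8]
(433, 8) [0.5403 0.3866 0.062 ] local [ 88.9 149.6]
(420, 180) [0.5807 0.1837 0.062 ] local [ 85.5 -57.3]
(279, 3) [0.3705 0.3373 0.062 ] local [-87.5 137.3]
[0.46983628 0.14977339 0.1       ] (array([3.1, 0.2, 0.1]), array([143.5,   1.5,  -1.1]))
[0.47136847 0.15215087 0.1       ] (array([3.1, 0.2, 0.1]), array([143.5,   3.3,   1. ]))
[270.89033126 245.08644146]
[410.2385235  250.81496301]
```

View pics/sd4.png

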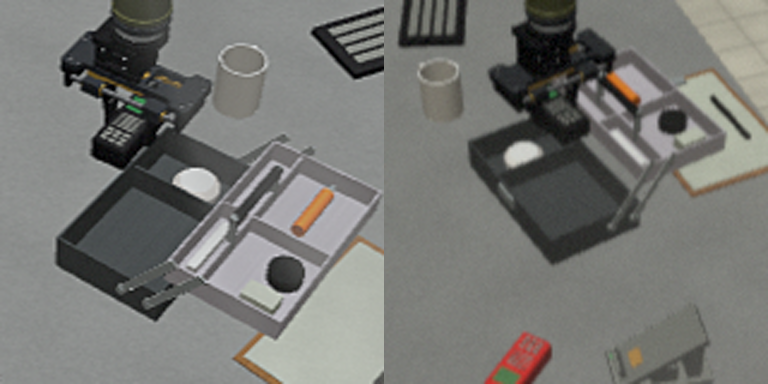

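>>> servo_tool(
  commands=[
    [[3,0,0,30,2,0,40],[3,0,0,75,2,0,40],[3,0,0,120,2,0,40],[3,0,0,165,2,0,40],[3,0,0,195,2,0,40]],
  ],
)

```text
time: 13.95
position: [0.4701, 0.1504, 0.0465]
tool_rot: [-0.17, 1.563, 0.167]
ft_force: [0.5, 0.2, -1.6]
grip_width: 0.616
```

>>> servo_tool(
  commands=[
    [[0,0,0,9,0,0,40],[0,0,0,18,0,0,40],[0,0,0,26,0,0,40],[0,0,0,30,0,0,40],[0,0,0,32,0,0,40]],
  ],
)

```text
time: 14.58
position: [0.4716, 0.1511, 0.0168]
tool_rot: [-0.171, 1.56, 0.169]
ft_force: [-1.2, 0.5, -2.0]
grip_width: 0.615
```

>>> servo_tool(
  commands=[
    [[0,0,0,2,0,0,40],[0,0,0,3,0,0,40],[0,0,0,4,0,0,40],[0,0,0,4,0,0,40]],
  ],
)

```text
time: 15.08
position: [0.4715, 0.151, 0.013]
tool_rot: [-0.171, 1.561, 0.168]
ft_force: [-2.0, -1.1, 3.9]
grip_width: 0.619
```

>>> servo_tool(
  commands=[
    [[0,0,0,1,0,0,40],[0,0,0,1,0,0,40]],
  ],
)

```text
time: 15.32
position: [0.4716, 0.151, 0.013]
tool_rot: [-0.171, 1.561, 0.168]
ft_force: [-4.8, -2.9, 13.8]
grip_width: 0.619
```

Firmly on the floor. Release it with a moderate opening, since the walls are near, and rise.

>>> servo_tool(
  commands=[
    [[0,0,0,0,0,0,66],[0,0,0,0,0,0,66],[0,0,0,0,0,0,66],[0,0,0,0,0,0,66]],
  ],
)

```text
time: 15.82
position: [0.4713, 0.1511, 0.0114]
tool_rot: [-0.171, 1.561, 0.169]
ft_force: [-0.6, 0.2, -0.3]
grip_width: 0.753
```

>>> servo_tool(
  commands=[
    [[0,0,0,-10,0,0,66],[0,0,0,-30,0,0,66],[0,0,0,-80,0,0,66],[0,0,0,-140,0,0,66],[0,0,0,-200,0,0,66]],
  ],
)

```text
time: 16.45
position: [0.4703, 0.1514, 0.2141]
tool_rot: [-0.171, 1.56, 0.169]
ft_force: [0.6, 0.6, 0.3]
grip_width: 0.756
```

```bash
python3 -c "
from h import *
print(pose()[0]);w=snap('wrist','w5');s=snap('scene','s5');i=vision.camera_info('wrist');np.save('w5i.npy',i,allow_pickle=True)
A=cv2.resize(s[110:250,300:440],None,fx=2.6,fy=2.6,interpolation=cv2.INTER_CUBIC)
W=w[40:400,150:560][:364]
h=364;W=cv2.copyMakeBorder(W,0,h-W.shape[0],0,0,cv2.BORDER_CONSTANT);cv2.imwrite('pics/c5.png',np.hstack([W,A[:h]])[:,:,::-1])
B=np.array([.485,.2216]);ang=np.radians(12.2);c,sn=np.cos(ang),np.sin(ang)
h=np.r_[B+np.array([[c,-sn],[sn,c]])@np.array([.141,0]),.171]; print(h,delta([h[0],h[1],.25],down(12.2)))
"
```

```text
[0.47032541 0.151402   0.21405665]
[0.62281564 0.2513968  0.171     ] (array([0.2, 0.9, 0.2]), array([-28.4,  64.1, 166.4]))
```

View pics/c5.png

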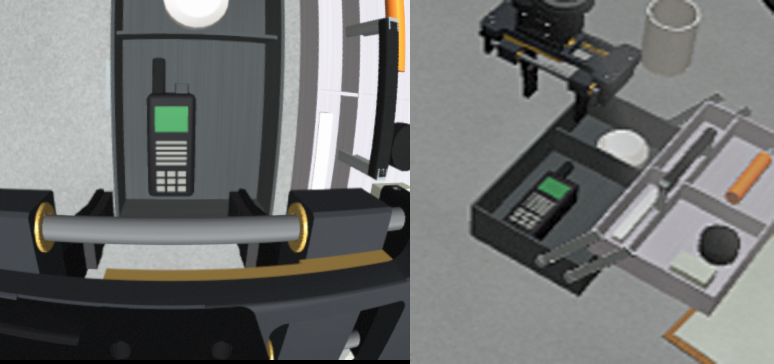

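The radio lies flat, face up, in the long bay, at about (172,145) in the left crop. It is clear of the divider and walls, and the tray is still open. Next I go back to the handle.

>>> servo_tool(
  commands=[
    [[0,1,0,-28,10,25,60],[0,1,0,-28,32,80,60],[0,1,0,-28,54,135,60],[0,1,0,-28,64,166,60],[0,1,0,-28,64,166,60]],
  ],
)

```text
time: 17.18
position: [0.6195, 0.2508, 0.2381]
tool_rot: [-0.172, 1.581, 0.17]
ft_force: [0.0, 1.0, -0.3]
grip_width: 0.689
```

```bash
python3 -c "
from h import *
print(pose()[0],delta([.6226,.2515,.1525],down(12.2)))
i=vision.camera_info('wrist');w=vision.get_image('wrist').astype(int)
for y in(150,170,190): 
  x=np.nonzero(w[y,270:370].sum(1)<180)[0]+270
  if len(x): print(y,x.min(),x.max(),onz('wrist',(x.min()+x.max())/2,y,.178,i).round(4))
for k in(-.03,0,.03): print(proj('wrist',[.6228-.211*k,.2514+.977*k,.178],i))"
```

```text
[0.6194897  0.25077787 0.23808953] (array([ 0.3, -1. , -0. ]), array([85.5, -0. ,  4.6]))
150 319 335 [0.6114 0.3004 0.178 ]
170 319 335 [0.6146 0.2862 0.178 ]
190 318 335 [0.6175 0.2717 0.178 ]
[326.94162405 253.62986953]
[327.3977368  217.21554671]
[327.81870005 177.83515435]
```

>>> servo_tool(
  commands=[
    [[0,-1,0,30,0,4,60],[0,-1,0,60,0,4,60],[0,-1,0,78,0,4,60],[0,-1,0,86,0,4,60],[0,-1,0,86,0,4,60]],
  ],
)

```text
time: 17.85
position: [0.6217, 0.2496, 0.1543]
tool_rot: [-0.171, 1.56, 0.169]
ft_force: [0.4, 0.4, 0.9]
grip_width: 0.69
```

>>> servo_tool(
  commands=[
    [[0,0,0,0,0,0,5],[0,0,0,0,0,0,5],[0,0,0,0,0,0,5],[0,0,0,0,0,0,5],[0,0,0,0,0,0,5]],
  ],
  newtons=30,
)

```text
time: 18.48
position: [0.6217, 0.2498, 0.154]
tool_rot: [-0.171, 1.561, 0.169]
ft_force: [-0.3, -0.4, -0.2]
grip_width: 0.205
```

>>> servo_tool(
  commands=[
    [[0,0,0,0,0,0,5],[0,0,0,0,0,0,5]],
  ],
)

```text
time: 18.73
position: [0.6226, 0.25, 0.1542]
tool_rot: [-0.17, 1.559, 0.169]
ft_force: [4.7, 1.1, -0.6]
grip_width: 0.158
```

>>> servo_tool(
  commands=[
    [[0,0,0,-5,0,-8,5],[0,0,0,-11,0,-19,5],[0,0,0,-16,0,-31,5],[0,0,0,-20,0,-44,5],[0,0,0,-22,0,-56,5]],
  ],
)

```text
time: 19.35
position: [0.5659, 0.2379, 0.1764]
tool_rot: [-0.171, 1.56, 0.169]
ft_force: [2.7, 0.9, 1.4]
grip_width: 0.157
```

>>> servo_tool(
  commands=[
    [[0,0,0,-1,0,-13,5],[0,0,0,-1,0,-26,5],[0,0,0,0,0,-39,5],[0,0,0,3,0,-51,5],[0,0,0,7,0,-64,5]],
  ],
)

```text
time: 19.98
position: [0.5028, 0.2243, 0.1681]
tool_rot: [-0.171, 1.562, 0.169]
ft_force: [-1.4, 2.1, 0.3]
grip_width: 0.157
```

>>> servo_tool(
  commands=[
    [[0,0,0,5,0,-12,5],[0,0,0,12,0,-23,5],[0,0,0,19,0,-34,5],[0,0,0,27,0,-44,5],[0,0,0,32,0,-48,5]],
  ],
)

```text
time: 20.6
position: [0.4556, 0.2143, 0.1345]
tool_rot: [-0.17, 1.563, 0.17]
ft_force: [-2.2, 6.3, -4.0]
grip_width: 0.161
```

>>> servo_tool(
  commands=[
    [[0,0,0,3,0,-3,5],[0,0,0,6,0,-5,5],[0,0,0,9,0,-8,5],[0,0,0,11,0,-9,5],[0,0,0,13,0,-11,5]],
  ],
)

```text
time: 21.22
position: [0.4459, 0.2122, 0.1219]
tool_rot: [-0.17, 1.562, 0.171]
ft_force: [1.1, 5.8, 3.9]
grip_width: 0.158
```

>>> servo_tool(
  commands=[
    [[0,0,0,1,0,-1,5],[0,0,0,2,0,-2,5],[0,0,0,2,0,-2,5]],
  ],
)

```text
time: 21.6
position: [0.4459, 0.2122, 0.1219]
tool_rot: [-0.169, 1.557, 0.171]
ft_force: [0.6, 4.5, 3.5]
grip_width: 0.158
```

>>> servo_tool(
  commands=[
    [[0,0,0,0,0,0,50],[0,0,0,0,0,0,50],[0,0,0,0,0,0,50],[0,0,0,0,0,0,50]],
  ],
)

```text
time: 22.1
position: [0.445, 0.2105, 0.1211]
tool_rot: [-0.171, 1.561, 0.168]
ft_force: [-0.0, 0.1, -0.2]
grip_width: 0.516
```

>>> servo_tool(
  commands=[
    [[0,0,0,-10,0,0,50],[0,0,0,-50,0,0,50],[0,0,0,-110,0,0,50],[0,0,0,-150,0,0,50],[0,0,0,-150,0,0,50]],
  ],
)

```text
time: 22.72
position: [0.4463, 0.2122, 0.2754]
tool_rot: [-0.17, 1.553, 0.169]
ft_force: [0.5, -1.0, -1.4]
grip_width: 0.572
```

```bash
python3 - <<'E'
from h import *
w=snap('wrist','w6');s=snap('scene','s6');d=snap('side','d6');print(ctrl.get_state()['time'],pose()[0])
A=cv2.resize(s[90:250,300:460],None,fx=2.4,fy=2.4,interpolation=cv2.INTER_CUBIC);B=cv2.resize(d[100:260,235:395],None,fx=2.4,fy=2.4,interpolation=cv2.INTER_CUBIC)
cv2.imwrite('pics/sd6.png',np.hstack([A,B])[:,:,::-1])
i=vision.camera_info('wrist')
# tray corners, and predicted shut corners
B=np.array([.485,.2216]);a=np.radians(12.2);M=np.array([[np.cos(a),-np.sin(a)],[np.sin(a),np.cos(a)]])
for x,y,z in((-88,149,104),(88,149,104),(-40,65,146),(-40,0,146)): print((x,y,z),proj('wrist',np.r_[B+M@np.array([x,y])/1000,z/1000],i).round(1))
for y in(150,170,190):
  x=np.nonzero(w[y,290:345].astype(int).sum(1)<200)[0]+290; print(y,x.min() if len(x) else None,x.max() if len(x) else None)
# change check at mouse & mug
for n,f0,im,(u,v) in(('scene','s0',s,(163,286)),('scene','s0',s,(400,122)),('side','d0',d,(352,347))):
  o=np.load(f'pics/{f0}.npy').astype(int);sl=np.s_[v-18:v+18,u-22:u+22];print('diff',(u,v),(np.abs(o[sl]-im[sl].astype(int)).sum(2)>90).sum())
E
```

```text
22.875 [0.44402095 0.21077637 0.27065573]
(-88, 149, 104) [277.9  47.1]
(88, 149, 104) [440.2  54.2]
(-40, 65, 146) [323.9 125. ]
(-40, 0, 146) [323.6 194. ]
150 313 325
170 313 325
190 313 324
diff (163, 286) 0
diff (400, 122) 291
diff (352, 347) 0
```

View pics/sd6.png

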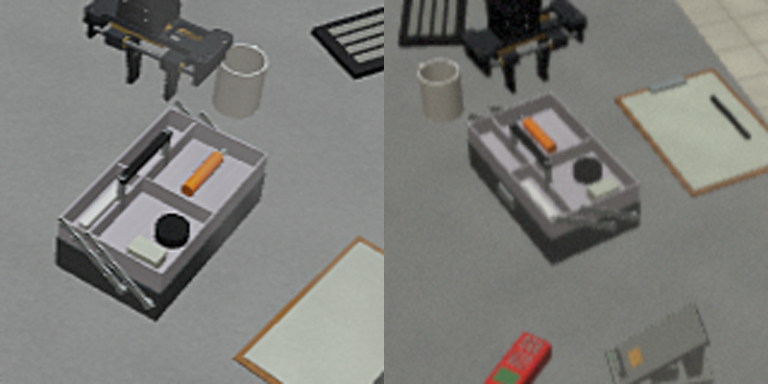

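```bash
python3 - <<'E'
from h import *
for n,sl in(('s',np.s_[130:225,320:412]),('d',np.s_[136:212,268:345]),('d',np.s_[122:154,246:270])):
    a=np.load(f'pics/{n}0.npy')[sl].astype(int);b=np.load(f'pics/{n}6.npy')[sl].astype(int);print((np.abs(a-b).sum(2)>90).sum(),a[...,0].size)
    g=lambda x:cv2.cvtColor(x.astype(np.uint8),cv2.COLOR_RGB2GRAY).astype(np.float32);print(cv2.phaseCorrelate(g(a),g(b)))
E
```

```text
10 8740
((-0.03217154365746211, 0.038898195117390344), 1.0057901801127527)
9 5852
((-0.015694060003639265, -0.013166557761955744), 0.950112169906497)
2 768
((0.1674822618678693, 0.011276935706648672), 0.9681064027051131)
```

The tray's image matches its starting shut image to within 0.05 px, and the mug and mouse are unmoved. The gripper is clear, so I hand in.

```bash
python3 -c "
from bench import close_job
print(close_job())"
```

```text
the job is handed in; nothing more can be done
None
```

The radio is packed in the kit box, and I handed the job in at about 23 s of the 66 s allowed. I swung the tray open by its handle to its stop. Then I took the radio from the charger, laid it flat and face up in the long bay, let go only once it was on the floor, and brought the tray back down by its handle.

**Last checks:**
- **Radio:** before I closed the tray, the wrist and scene pictures showed it lying flat, face up, clear of the walls and divider. I can't see it now under the shut tray.
- **Tray:** it matches its starting shut picture to within 0.05 px in both fixed views.
- **Mouse and mug:** they show no movement. The scene view of the mug differed from the start, but only because the gripper was in front of it; the side view showed it unchanged.
- **Forces:** the highest reading I saw was about 17 N, against the 120 N wrist limit. It came when the tray reached its open stop.

One number disagreed: in the last wrist view the handle sat about 4 px (roughly 4 mm) from where my box position predicted. The first wrist view was off by a similar amount before anything had moved, so I trusted the fixed-camera comparison.

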